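Clamp a tube carrier on the laboratory shaker

TASK

Get the small carrier of blood tubes ready for mixing: lift it upright by its blue carrying bar, set it (do not drop it) flat inside the blue-edged bay on the shaker, either way round. Then swing the red toggle-clamp handle over, away from the carrier and down past its dead point to its stop, so that it locks and the rubber pad holds the carrier down by itself. Leave the white-and-blue can and the orange box near by where they stand.

Things in the scene. Friction and masses are not known exactly. Their poses are not given: they have to be found in the camera images.
- carrier: Loose white tube carrier, about 0.35 kg, same at both ends: block 170 (own x) x 70 (y) x 30 mm high. Two rows of four fixed capped tubes (yellow one side, purple the other) stand in its middle up to 82 mm; over them a blue carrying bar. The clamp pad presses on a bare 43 mm long end deck, 30 mm high. Origin: centre of the underside; z up. Starts standing on the bench.
- carrier_bar (a point): Centre of the carrier's blue carrying bar, 108 mm above the carrier's underside, axes as the carrier's. The bar lies along own x: 100 mm long, 14 mm wide (own y: pinch it across this), 20 mm high (98 to 118 mm above the underside). The centre of mass is straight below.
- bay (a point): Centre of the bay floor on the fixed shaker, a cream box 430 x 190 mm with a flat top 60 mm above the bench. The bay opening is 177 (own x) x 77 mm (y) inside a blue lip 8 mm high, 6 mm thick. Own x runs along the bay to the toggle clamp, on the bay's centreline behind the +x lip; z up. Open, the clamp's arm and pad stand upright, over 80 mm from this point in own x.
- handle_pivot (a point): Handle's hinge point, 178 mm along the bay's own x from point bay and 50 mm above the shaker top. Fixed, axes as point bay; the hinge axis is own y. 
- handle_grip (a point): Point inside the red handle grip, 95 mm from handle_pivot along the handle. The grip reaches from 50 to 120 mm from the pivot, 22 mm wide along the hinge axis (own y), 18 mm thick. Own z points along the handle to its end. At any handle angle it can be pinched from above across own y, or pushed.
- clamp_handle (a joint): Handle angle, rad: the handle leans 0.18 + value from vertical, away from the bay (to the bay's +x). 0: open, nearly upright. Swung over and down, the pad meets the carrier at about 0.9; to the dead point at 1.15 it pushes back (up to 8 N at the grip) and springs back if let go (to about 0.95); beyond, it snaps to the stop at 1.30 and stays. Elsewhere hinge friction keeps it.
- clamp_pad: Black rubber pad, disc 22 mm wide, 9 mm thick, on a sprung steel spindle (12 mm travel, 6.5 N per mm) at the end of the steel clamp arm, 70 mm from the arm's hinge. Origin on the spindle, 37 mm behind the pad's face; own -z points out of the face. Closed, it presses with about 10 N on the carrier's deck, 68 mm from the bay's centre towards the clamp.
- wipes_can: Bystander: white and blue can, 76 mm wide, 130 tall; origin at the centre of its underside.
- tip_box: Bystander: orange box 120 x 80 x 60 mm; origin at the centre of its underside.

How it is judged (in metres and radians):
On the way:
1. the carrier stands flat in the bay, let go, with the clamp still open (horizontal distance between carrier and bay below 0.009 m and z of carrier in the frame of bay between -0.004 and 0.003 m and angle between carrier's own z axis and vertical below 0.04 rad and angle between the x axis of carrier and the x axis of bay, either way round below 0.1 rad and value of joint clamp_handle below 0.6 rad and contact force between the fingers and carrier below 0.1 N and linear speed of carrier below 0.02 m/s), for 0.2 s.
At the end, for the whole second after the job is handed in: Carrier at rest, flat in the bay (underside -4 to +3 mm from its floor, within 9 mm of its centre, tilt under 0.04 rad, turned under 0.10 rad, either way round); clamp handle past its dead point, beyond 1.22 rad; pad pressing on the carrier with over 6 N (horizontal distance between carrier and bay below 0.009 m and z of carrier in the frame of bay between -0.004 and 0.003 m and angle between carrier's own z axis and vertical below 0.04 rad and angle between the x axis of carrier and the x axis of bay, either way round below 0.1 rad and value of joint clamp_handle above 1.22 rad and contact force between clamp_pad and carrier above 6 N and linear speed of carrier below 0.02 m/s); the robot touches nothing.
It fails at once if the carrier is tipped more than 0.5 rad (angle between carrier's own z axis and vertical above 0.5 rad).
It fails at once if the carrier is dropped (falls faster than 0.7 m/s out of the fingers, about 25 mm) (linear speed of carrier above 0.7 m/s and contact force between the fingers and carrier below 0.1 N).
It fails at once if a bystander is moved more than 40 mm (distance of any of wipes_can, tip_box from where it was at the start of the episode above 0.04 m).
It also fails if it takes over 59 s, if anything falls off the work surface, if the arm or the gripper's body presses on something with over 40 N, if the wrist force passes 120 N, or if a joint passes its speed limit or range.

ROBOT

A 6-joint arm with a two-finger parallel gripper is mounted at the origin on the work surface. World frame = base frame: x ahead of the robot, y to its left, z up, the work surface at z = 0. Lengths are in m, angles in degrees, forces in N, time in s.
With the tool pointing down it reaches from about 0.4 to 0.825 m from the base axis. Payload 7 kg.
Tool frame: the origin (TCP) lies at the centre of the arm's flange, where the gripper is bolted on; the fingertips stand 178 mm ahead of it and the grasp point (between the pads) lies 159 mm ahead of it (tip_reach is the distance from the TCP to the fingertips, in m); z points along the fingers, y is the line along which they close (so a half turn about z gives the same grasp; the last joint's range is limited). The gripper opens to 88 mm and grips with 3 to 60 N. Pads are 19 mm wide; open, the fingers measure 130 mm over their backs; the gripper's body (78 mm by 193 mm) begins 47 mm behind the grasp point.
Start: joints at [86.179, 20.546, 0.682, 0, -70.136, -16.507], TCP at [0.235, 0.633, 0.405] pointing down, gripper open.
Joint ranges: [-176.03, 176.03], [-82.01, 121.73], [-58.28, 71.71], [-173.87, 95.51], [-174.79, -0.11], [-173.66, 173.66]. Speed limits (degrees/s): [136.94, 136.94, 172.46, 180, 180, 180].

INTERFACE

Orientations are given as [roll, pitch, yaw] about the fixed x, y, z axes, in that order (R = Rz(yaw) Ry(pitch) Rx(roll)).
In Python, from plant import * gives the robot as it stands.
- The arm moves only by the shell command python3 -m handwheel 'ROWS'. ROWS is JSON, a list of rows, each a list of 7 numbers: the opening, from -1 (shut) to 1 (fully open), then the shift along the tool's x, y, z as a fraction of full scale, then the turn, a rotation vector about the tool's x, y, z as a fraction of full scale. A call has 1 to 5 rows; each row shifts and turns the commanded pose from where the row before left it, along the tool's axes as they then stand; what a row does not reach is not made up. Full scale, the value 1, is 0.025 m for a shift and 6 degrees for a turn. A row lasts 1/8 s, in which the tool goes at most 62.5 mm and 10.7 degrees, less where a joint would pass 70% of its speed; a pose out of reach is approached as far as the arm can. A call with a number of a shift or a turn outside -1 to 1 is refused whole. A call with a gripper value outside its range is refused whole. The fingers move at their own pace and stop on an object; the grip force is fixed at half the most. Time passes only in rows, so rows that do not move let the fingers close. It gives the time, the measured TCP pose, the force, the opening and the grip force at its end, in the units of the state.
- get_obs(): the state, without advancing time (a new reading comes with each control period).
- snapshot(name): name is "scene" or "top" or "wrist"; returns a dict with "color" (480x640x3 uint8, red, green, blue), "fx", "fy", "cx", "cy" (pixels), "R" (3x3) and "t" (3): a world point X has camera coordinates R X + t; the wrist camera has in their place "tool_from_camera" (4x4, takes a point from camera to tool coordinates, whose origin is the TCP and whose axes are the flange's). Camera axes: x right, y down, z forward; pixel columns grow to the right and rows downward; lengths in m; the calibration is good to about 2 mm. A picture is of the moment at which its call begins: read the wrist's pose just before it. There is no depth.
- close_job(): hands the job in; it is judged then, once.
The state is a dict: "clock": time; "joint_pos": joint angles; "qvel": joint speeds; "tau": joint torques, N m; "tool_pos": TCP position; "orientation": TCP orientation; "force": force on the tool from outside, world axes, zero at the start; "moment": the same for the moment, N m; "opening": finger opening in m; "gripper_force": force on a finger pad.
Only numpy, scipy, OpenCV 4.12 (cv2) and the standard library are available. Lean on these libraries where they do the work, as an engineer would, in place of code of your own. Each camera call takes 0.05 s, during which the arm holds its last target. There are 200 camera calls.

## Working session

There is one attempt and no reset: what is moved stays moved. The work goes in short steps, Python scripts to look and compute and a shell command to move; the robot and the scene stay as the last step left them, time stands still between calls to the robot, and variables do not carry over. Pictures are saved under pics/ and viewed, at most 10 in all, crops included, and the job is handed in when it is done.

```bash
mkdir -p pics
python3 - <<'E'
from plant import *
import cv2
o=get_obs();print({k:o[k] for k in('clock','tool_pos','orientation','opening')})
for n in("scene","top"):
    s=snapshot(n);cv2.imwrite(f"pics/{n}0.png",s["color"][:,:,::-1]);print(n,s["fx"],s["cx"],s["cy"],s["R"],s["t"])
E
```

```text
{'clock': 0.0, 'tool_pos': array([0.23444079, 0.6327533 , 0.40374959]), 'orientation': array([ 1.79906831e+02, -9.74552126e-03, -2.03374268e+01]), 'opening': 0.08795780554988109}
scene 578.9169968847831 323.30239236427764 239.2619762034608 [[ 0.72671231  0.68656852  0.02264703]
 [ 0.43134965 -0.43041652 -0.79289287]
 [-0.53462763  0.5859738  -0.60894007]] [-0.4461908  -0.12751474  1.86280947]
top 542.7360790449643 324.1417436626554 241.17131734999703 [[-1.05233731e-02 -9.99943853e-01 -1.24497773e-03]
 [-9.91493096e-01  1.05959543e-02 -1.29727275e-01]
 [ 1.29733183e-01 -1.30781698e-04 -9.91548932e-01]] [0.01025513 0.55732281 1.34235534]
```

View pics/scene0.png

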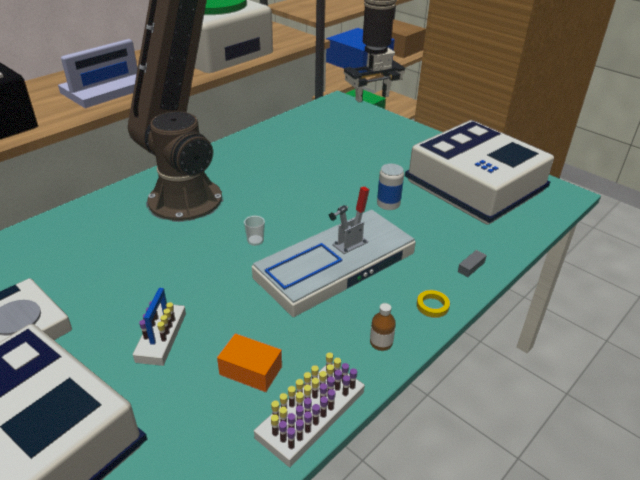

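View pics/top0.png

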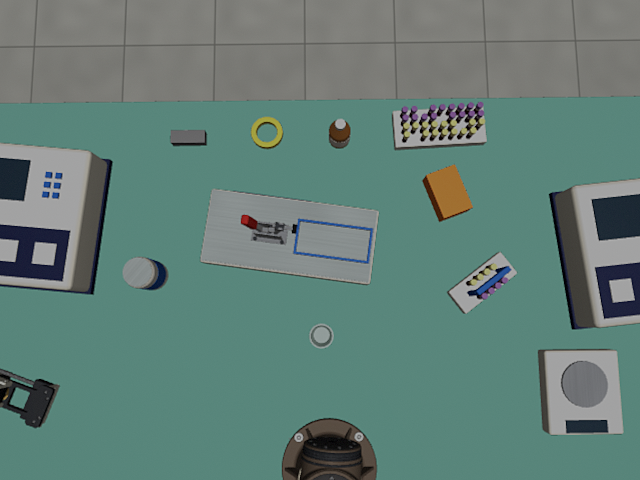

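The scene view shows the carrier near (160,325) and the bay near (303,265). In the top view the bar is at about (490,281), the bay lip spans (294–372, 220–263), the red handle is at about (249,221), the can is at (140,272) and the box at (447,193).

```bash
cat > h.py <<'E'
from plant import *
import numpy as np, cv2
def ray(s,uv):
    d=s["R"].T@np.array([(uv[0]-s["cx"])/s["fx"],(uv[1]-s["cy"])/s["fy"],1]); return -s["R"].T@s["t"],d/np.linalg.norm(d)
def plane(s,uv,z):
    c,d=ray(s,uv); return c+d*(z-c[2])/d[2]
def two(a,u,b,v):
    c,d=ray(a,u);e,f=ray(b,v)
    k=np.linalg.lstsq(np.c_[d,-f],e-c,rcond=None)[0];p,q=c+k[0]*d,e+k[1]*f
    return (p+q)/2,np.linalg.norm(p-q)
def blob(s,box,lo,hi):
    x0,y0,x1,y1=box;h=cv2.cvtColor(s["color"],cv2.COLOR_RGB2HSV)
    m=np.zeros(h.shape[:2],np.uint8);m[y0:y1,x0:x1]=cv2.inRange(h,lo,hi)[y0:y1,x0:x1]
    n,l,st,_=cv2.connectedComponentsWithStats(m)
    m=(l==1+np.argmax(st[1:,4])).astype(np.uint8)
    return m,cv2.findNonZero(m)
BL=((105,140,60),(130,255,255));RED=((0,150,80),(6,255,255))
E
python3 - <<'E'
from h import *
T=snapshot("top");S=snapshot("scene")
c=lambda p:np.array(cv2.minAreaRect(p)[0])
for n,bt,bs,z,col in(("bar",(455,250,525,310),(135,280,175,350),.112,BL),("bay",(285,210,380,270),(255,235,350,295),.068,BL),("grip",(235,205,262,235),(350,180,375,220),.2,RED)):
    m,p=blob(T,bt,*col);q=blob(S,bs,*col)[1]
    bx=cv2.boxPoints(cv2.minAreaRect(p))
    P=np.array([plane(T,u,z) for u in bx])
    print(n,len(p),"plane",P.mean(0).round(4),"corners",P[:,:2].round(4).tolist(),"two",two(T,c(p),S,c(q)))
    if n=="bay":
        b=cv2.boxPoints(cv2.minAreaRect(q));P=np.array([plane(S,u,z) for u in b]);print("scene hull")
        ap=cv2.approxPolyDP(cv2.convexHull(q),5,True)[:,0];print([plane(S,u,z)[:2].round(4).tolist() for u in ap])
        ap=cv2.approxPolyDP(cv2.convexHull(p),4,True)[:,0];print([plane(T,u,z)[:2].round(4).tolist() for u in ap])
E
```

```text
bar 250 plane [ 0.4484 -0.3941  0.112 ] corners [[0.4235, -0.3486], [0.4852, -0.431], [0.4732, -0.4397], [0.4116, -0.3573]] two (array([ 0.45046412, -0.40161909,  0.08406946]), np.float64(0.0024213092458512287))
bay 388 plane [ 0.5551 -0.0162  0.068 ] corners [[0.525, 0.0827], [0.6118, 0.0711], [0.5849, -0.1159], [0.4986, -0.1028]] two (array([ 0.55500416, -0.01651646,  0.06607891]), np.float64(0.0004097260000383926))
scene hull
[[0.611, 0.0692], [0.5864, -0.1155], [0.502, -0.1026], [0.5259, 0.0817]]
[[0.5825, -0.1151], [0.5003, -0.1009], [0.5245, 0.0792], [0.6097, 0.069]]
grip 66 plane [0.587  0.1829 0.2   ] corners [[0.5974, 0.1909], [0.5972, 0.1751], [0.5767, 0.1749], [0.5769, 0.1907]] two (array([0.584484  , 0.18008167, 0.19554407]), np.float64(0.009362421433119637))
```

```bash
python3 -m handwheel '[[1,0,0,-1,0,0,1],[1,0,0,-1,0,0,1],[1,0,0,-1,0,0,1],[1,0,0,0,0,0,1],[1,0,0,0,0,0,1]]'; python3 -m handwheel '[[1,0,0,0,0,0,0.5],[1,1,0,0,0,0,0],[1,1,0,0,0,0,0],[1,1,0,0,0,0,0],[1,1,0,0,0,0,0]]' >/dev/null
for i in 1 2 3; do python3 -m handwheel '[[1,1,0,0,0,0,0],[1,1,0,0,0,0,0],[1,1,0,0,0,0,0],[1,1,0,0,0,0,0],[1,1,0,0,0,0,0]]'|tail -c 400; done
```

```text
clock: 0.82
tool_pos: [0.2344, 0.6329, 0.4798]
orientation: [-180.0, 0.0, -50.5]
force: [0.3, -0.3, 0.1]
opening: 0.0877
gripper_force: 0.0
clock: 2.08
tool_pos: [0.3698, 0.4511, 0.4797]
orientation: [-180.0, -0.0, -53.3]
force: [-0.3, 0.6, -0.7]
opening: 0.0876
gripper_force: 0.0
clock: 2.7
tool_pos: [0.4444, 0.3508, 0.4797]
orientation: [-180.0, -0.0, -53.3]
force: [0.1, 0.2, -0.1]
opening: 0.0877
gripper_force: 0.0
clock: 3.32
tool_pos: [0.5189, 0.2505, 0.4796]
orientation: [180.0, -0.0, -53.3]
force: [-0.4, 0.2, 0.4]
opening: 0.0879
gripper_force: 0.0
```

```bash
for i in 1 2 3; do python3 -m handwheel '[[1,0.95,0.88,0,0,0,0],[1,0.95,0.88,0,0,0,0],[1,0.95,0.88,0,0,0,0],[1,0.95,0.88,0,0,0,0],[1,0.95,0.88,0,0,0,0]]'|head -3; done
python3 -m handwheel '[[1,0.95,0.88,0.4,0,0,0],[1,0.95,0.88,0.4,0,0,0],[1,0.95,0.88,0.4,0,0,0],[1,0.95,0.88,0.4,0,0,0],[1,0.95,0.88,0.4,0,0,0]]'
python3 -m handwheel '[[1,0,0,0,0,0,0]]' >/dev/null
python3 - <<'E'
from h import *
o=get_obs();print(o["clock"],o["tool_pos"],o["orientation"])
s=snapshot("wrist");cv2.imwrite("pics/w1.png",s["color"][:,:,::-1]);print(s["fx"],s["cx"],s["cy"],s["tool_from_camera"])
E
```

```text
clock: 3.95
tool_pos: [0.5006, 0.0892, 0.4797]
orientation: [-180.0, -0.0, -53.3]
clock: 4.58
tool_pos: [0.483, -0.0717, 0.4798]
orientation: [-180.0, -0.0, -53.3]
clock: 5.2
tool_pos: [0.4656, -0.2325, 0.4797]
orientation: [-180.0, -0.0, -53.3]
clock: 5.82
tool_pos: [0.4481, -0.3935, 0.4293]
orientation: [180.0, -0.0, -53.3]
force: [1.2, -0.0, -0.7]
opening: 0.0875
gripper_force: 0.0
5.95 [ 0.4478526  -0.39395465  0.42805221] [ 1.79923164e+02  1.30290365e-01 -5.34766385e+01]
381.0567015762185 319.4068682094203 240.4096453357015 [[ 3.47729726e-04 -9.52820848e-01 -3.03533047e-01  8.19846211e-02]
 [ 9.99999727e-01  5.29250254e-04 -5.15762771e-04  3.08672169e-04]
 [ 6.52074463e-04 -3.03532785e-01  9.52820772e-01  2.00754331e-02]
 [ 0.00000000e+00  0.00000000e+00  0.00000000e+00  1.00000000e+00]]
```

View pics/w1.png

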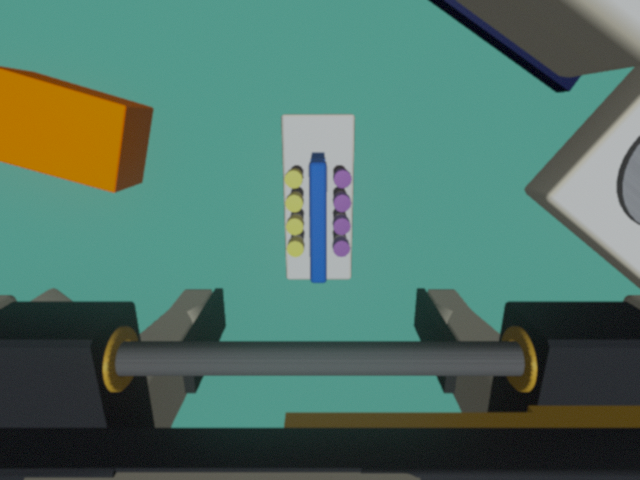

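The wrist view shows the bar's top face running (317,162)–(318,282), square to the fingers and centred between them.

```bash
cat >> h.py <<'E'
def wmat(s):
    M=s["tool_from_camera"];return M[:3,:3],M[:3,3]
def wtool(s,uv,zt):
    R,t=wmat(s);d=R@np.array([(uv[0]-s["cx"])/s["fx"],(uv[1]-s["cy"])/s["fy"],1]);return t+d*(zt-t[2])/d[2]
E
python3 - <<'E'
from h import *
o=get_obs();s=snapshot("wrist")
m,p=blob(s,(290,145,345,295),*BL)
zt=o["tool_pos"][2]-.118
P=np.array([wtool(s,u,zt) for u in p[:,0]]);
up=P[P[:,0]>-1]
print(P.min(0),P.max(0),P[:,1].mean())
r=[(k,np.mean(p[p[:,0,1]==k,0,0])) for k in(170,275)]
q=[wtool(s,(u,k),zt) for k,u in r];print(q, np.degrees(np.arctan2(q[0][1]-q[1][1],q[0][0]-q[1][0])))
for c in cv2.boxPoints(cv2.minAreaRect(p)):print(c,wtool(s,c,zt))
E
```

```text
[-0.04593813 -0.00637712  0.31079558] [0.05709552 0.0056176  0.31079558] -0.0003107871883673939
[array([ 0.04525138, -0.00055431,  0.31079558]), array([-4.05624053e-02, -1.74240583e-04,  3.10795582e-01])] -0.2537587729398945
[310.99997 153.99997] [ 0.05709194 -0.0061507   0.31079558]
[325.99997 153.99997] [0.05709645 0.00505081 0.31079558]
[325.99997 280.99997] [-0.04593337  0.00562764  0.31079558]
[310.99997 280.99997] [-0.04594125 -0.00680493  0.31079558]
```

```bash
python3 -m handwheel '[[1,0.16,0,1,0,0,0],[1,0,0,1,0,0,0],[1,0,0,1,0,0,0],[1,0,0,1,0,0,0],[1,0,0,1,0,0,0]]'>/dev/null
python3 -m handwheel '[[1,0,0,0.7,0,0,0],[1,0,0,0.5,0,0,0],[1,0,0,0.2,0,0,0],[-1,0,0,0,0,0,0],[-1,0,0,0,0,0,0]]'
python3 -m handwheel '[[-1,0,0,0,0,0,0],[-1,0,0,0,0,0,0],[-1,0,0,0,0,0,0],[-1,0,0,0,0,0,0],[-1,0,0,0,0,0,0]]'
```

```text
clock: 7.3
tool_pos: [0.4516, -0.3952, 0.2704]
orientation: [-180.0, -0.1, -53.3]
force: [-0.2, 1.0, 0.3]
opening: 0.0729
gripper_force: 0.0
clock: 7.92
tool_pos: [0.4513, -0.395, 0.2697]
orientation: [180.0, 0.0, -53.3]
force: [0.0, 1.3, -0.3]
opening: 0.023
gripper_force: 0.0
```

```bash
python3 -m handwheel '[[-1,0,0,0,0,0,0],[-1,0,0,0,0,0,0],[-1,0,0,0,0,0,0],[-1,0,0,0,0,0,0]]'
python3 -m handwheel '[[-1,0,0,-0.3,0,0,0],[-1,0,0,-0.8,0,0,0],[-1,0,0,-1,0,0,0],[-1,0,0,-1,0,0,0],[-1,0,0,-1,0,0,0]]'
```

```text
clock: 8.43
tool_pos: [0.4512, -0.395, 0.2695]
orientation: [180.0, 0.0, -53.3]
force: [-0.8, -0.8, -1.3]
opening: 0.0137
gripper_force: 30.0
clock: 9.05
tool_pos: [0.4512, -0.3948, 0.373]
orientation: [-180.0, 0.0, -53.3]
force: [0.6, 1.0, -3.9]
opening: 0.0137
gripper_force: 30.0
```

```bash
for i in 1; do python3 -m handwheel '[[-1,0,0,-1,0,0,0.5],[-1,0,0,-0.5,0,0,1],[-1,0,0,0,0,0,1],[-1,0,0,0,0,0,1],[-1,0,0,0,0,0,1]]'>/dev/null; done
python3 -m handwheel '[[-1,0,0,0,0,0,1],[-1,0,0,0,0,0,1],[-1,0,0,0,0,0,0.9],[-1,-0.5,0,0,0,0,0],[-1,-1,0,0,0,0,0]]'
python3 - <<'E'
from h import *
S=snapshot("scene");T=snapshot("top")
a=cv2.resize(S["color"][170:300,250:380],(390,390),interpolation=2);b=cv2.resize(T["color"][190:290,230:330],(390,390),interpolation=2)
cv2.imwrite("pics/cl.png",np.hstack([a,b])[:,:,::-1])
E
```

```text
clock: 10.3
tool_pos: [0.4562, -0.3573, 0.4094]
orientation: [180.0, 0.0, -97.7]
force: [1.4, 1.1, -3.9]
opening: 0.014
gripper_force: 30.0
```

View pics/cl.png

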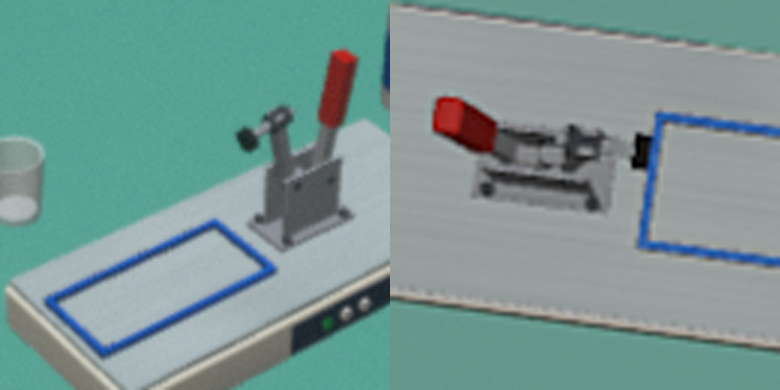

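The pad is at scene (331,216) and top (295,229), standing upright beside the +x lip.

Run:
```python
from h import *
S=snapshot("scene");T=snapshot("top")
P,e=two(T,(294.6,228.7),S,(331.3,216.3));print(P,e)
y=np.radians(82.2);ux=np.array([np.cos(y),np.sin(y)]);uy=np.array([-ux[1],ux[0]])
d=P[:2]-[.555,-.0165];print("bay x,y",d@ux,d@uy)
q=cv2.minAreaRect(blob(S,(350,180,375,220),*RED)[1]);t=cv2.minAreaRect(blob(T,(235,205,262,235),*RED)[1]);print(q,t)
o=get_obs();print(o["tool_pos"],o["orientation"])
# carrier bar in hand seen from both
s=snapshot("wrist");cv2.imwrite("pics/w2.png",s["color"][:,:,::-1])
```

```text
[0.56790712 0.07171731 0.18358862] 0.0013430384335403774
bay x,y 0.08915280457553769 -0.0008152396878443529
((361.6294250488281, 198.91766357421875), (7.050240516662598, 24.730073928833008), 12.528807640075684) ((248.8221893310547, 220.6623992919922), (16.800220489501953, 9.261659622192383), 21.037511825561523)
[ 0.45650586 -0.35702552  0.40993823] [-1.79980157e+02  6.68933467e-03 -9.75778162e+01]
```

View pics/w2.png

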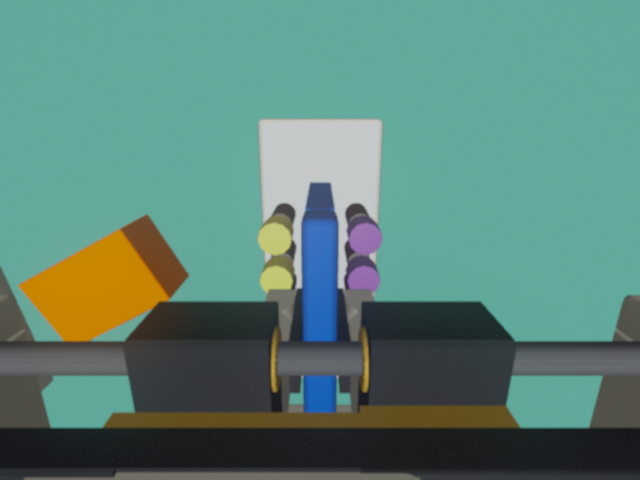

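The wrist view shows the deck's far edge at v≈120 from u=260 to 381, and the bar is centred in the fingers, upright.

Run:
```python
from h import *
s=snapshot("wrist")
for u in((261,121),(381,121),(320.5,121)):print(wtool(s,u,.2397))
for u in((303,219),(336,219)):print(wtool(s,u,.2697-.118))
o=get_obs();p=o["tool_pos"];yw=np.radians(o["orientation"][2]);x=np.array([np.cos(yw),np.sin(yw)]);y=np.array([x[1],-x[0]])
off=wtool(s,(320.5,121),.2397)[0]-.085
d=np.array([.555,-.0165])-p[:2]-off*x
print("off",off,"units x,y",d@x/.025,d@y/.025)
```

```text
[ 0.08122194 -0.03158238  0.2397    ]
[0.08124482 0.03441713 0.2397    ]
[0.08123329 0.00114341 0.2397    ]
[ 0.04836792 -0.0052721   0.1517    ]
[0.04837261 0.00648203 0.1517    ]
off -0.003766713874852279 units x,y -13.903030253722234 -2.0876536809524984
```

```bash
for i in 1 2; do python3 -m handwheel '[[-1,-1,-0.16,0.12,0,0,0],[-1,-1,-0.16,0.12,0,0,0],[-1,-1,-0.16,0.12,0,0,0],[-1,-1,-0.16,0.12,0,0,0],[-1,-1,-0.16,0.12,0,0,0]]'>/dev/null; done
python3 -m handwheel '[[-1,-1,-0.16,0.15,0,0,0],[-1,-0.8,-0.16,0.15,0,0,0],[-1,-0.5,-0.16,0.1,0,0,0],[-1,0,0,0,0,0,0]]'
python3 - <<'E'
from h import *
o=get_obs();print(o["clock"],o["tool_pos"],o["orientation"])
s=snapshot("wrist");cv2.imwrite("pics/w3.png",s["color"][:,:,::-1])
E
```

```text
clock: 12.35
tool_pos: [0.5497, -0.0597, 0.3693]
orientation: [180.0, -0.0, -97.7]
force: [-0.6, -0.9, -4.8]
opening: 0.0139
gripper_force: 30.0
12.35 [ 0.54968026 -0.05966269  0.36930751] [ 1.79969969e+02 -1.64554608e-02 -9.76751825e+01]
```

View pics/w3.png

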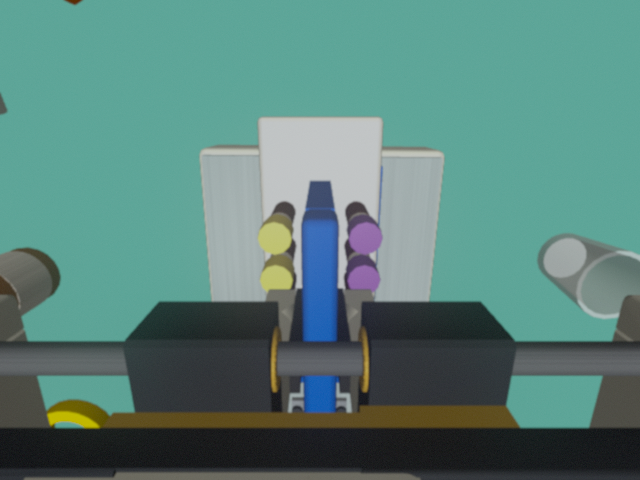

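The lip's outer edge just shows on the right of the carrier (u≈381, v≈170–210), and the shaker's end corners are at (202,150) and (441,152).

Run:
```python
from h import *
o=get_obs();s=snapshot("wrist");z=o["tool_pos"][2]
h=cv2.cvtColor(s["color"],cv2.COLOR_RGB2HSV)
for v in(168,175,185,195,205,215):
    row=h[v,372:395];c=[372+i for i in range(23) if 100<row[i][0]<130 and row[i][1]>110]
    if c:print(v,c[0],c[-1],"lip outer",wtool(s,(c[-1]+.5,v),z-.068))
    else: print(v)
g=cv2.cvtColor(s["color"],cv2.COLOR_RGB2GRAY).astype(int)
for v in(170,200,240,280):
    hs=h[v,:,1]; c=np.where(hs<60)[0]; c=c[(c>180)&(c<460)];a=wtool(s,(c[0],v),z-.06);b=wtool(s,(c[-1],v),z-.06);print(v,c[0],c[-1],a[:2],b[:2],"mid",(a+b)[1]/2)
p=o["tool_pos"];yw=np.radians(o["orientation"][2]);x=np.array([np.cos(yw),np.sin(yw)]);y=np.array([x[1],-x[0]])
d=np.array([.555,-.0165])-p[:2];print("bay centre in tool from fixed cams",d@x,d@y)
```

```text
168
175
185
195
205
215
170 200 442 [ 0.04565031 -0.08934508] [0.04571814 0.09281221] mid 0.0017335670259586919
200 203 439 [ 0.02272206 -0.08920719] [0.0227928  0.09274847] mid 0.00177064204211113
240 206 435 [-0.00963983 -0.08980947] [-0.00956466  0.0926585 ] mid 0.001424517187166796
280 209 431 [-0.04424299 -0.09045346] [-0.04416306  0.09256231] mid 0.0010544209495763623
bay centre in tool from fixed cams -0.04397687179769947 0.0002914139183172892
```

```bash
python3 -m handwheel '[[-1,-0.8,0.01,0.3,0,0,0.04],[-1,-0.6,0,0.4,0,0,0],[-1,-0.3,0,0.25,0,0,0],[-1,0,0,0,0,0,0],[-1,0,0,0,0,0,0]]'
python3 - <<'E'
from h import *
S=snapshot("scene");T=snapshot("top")
a=cv2.resize(S["color"][190:310,245:365],(480,480),interpolation=2);b=cv2.resize(T["color"][205:275,285:385],(700,490),interpolation=2)[:480]
cv2.imwrite("pics/pl.png",cv2.resize(np.hstack([a,b]),(800,325))[:,:,::-1])
E
```

```text
clock: 13.08
tool_pos: [0.5549, -0.0183, 0.3461]
orientation: [-180.0, -0.0, -98.0]
force: [-0.2, -0.1, -4.7]
opening: 0.0138
gripper_force: 30.0
```

View pics/pl.png

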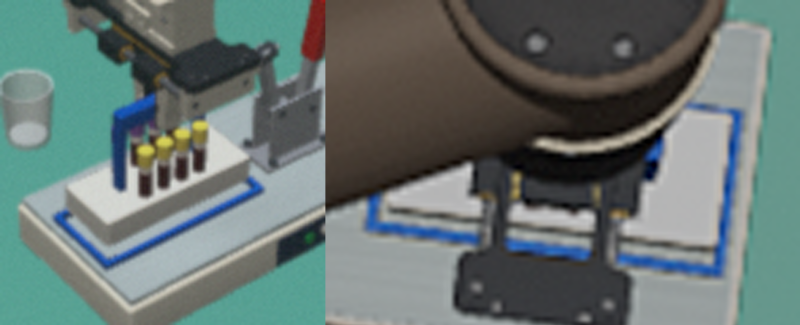

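The carrier hangs centred just above the lip, clear of the clamp in both views. I'll lower it slowly and watch the force.

```bash
python3 -m handwheel '[[-1,0,0,0.2,0,0,0],[-1,0,0,0.15,0,0,0],[-1,0,0,0.1,0,0,0],[-1,0,0,0,0,0,0]]'; python3 -m handwheel '[[-1,0,0,0.07,0,0,0],[-1,0,0,0.07,0,0,0],[-1,0,0,0,0,0,0]]'; python3 -m handwheel '[[-1,0,0,0.04,0,0,0],[-1,0,0,0,0,0,0]]'
```

```text
clock: 13.68
tool_pos: [0.5548, -0.018, 0.3343]
orientation: [180.0, -0.0, -98.0]
force: [-0.6, 0.3, -4.9]
opening: 0.0136
gripper_force: 30.0
clock: 14.05
tool_pos: [0.5548, -0.018, 0.331]
orientation: [180.0, -0.0, -98.0]
force: [0.2, -0.1, -4.0]
opening: 0.0137
gripper_force: 30.0
clock: 14.3
tool_pos: [0.5549, -0.018, 0.3302]
orientation: [-180.0, 0.0, -98.0]
force: [0.8, -0.5, -4.4]
opening: 0.0137
gripper_force: 30.0
```

```bash
python3 -m handwheel '[[-1,0,0,0.04,0,0,0],[-1,0,0,0,0,0,0]]'; python3 -m handwheel '[[-1,0,0,0.04,0,0,0],[-1,0,0,0,0,0,0]]'
```

```text
clock: 14.55
tool_pos: [0.5549, -0.0183, 0.3298]
orientation: [-180.0, -0.0, -98.0]
force: [-1.3, -2.1, 2.6]
opening: 0.0139
gripper_force: 30.0
clock: 14.8
tool_pos: [0.5548, -0.0186, 0.3294]
orientation: [-179.9, -0.1, -98.0]
force: [-4.6, -5.4, 8.5]
opening: 0.0137
gripper_force: 30.0
```

```bash
python3 -m handwheel '[[-0.2,0,0,-0.05,0,0,0],[-0.2,0,0,0,0,0,0],[-0.2,0,0,0,0,0,0],[-0.2,0,0,0,0,0,0],[-0.2,0,0,0,0,0,0]]'; python3 -m handwheel '[[-0.2,0,0,-0.5,0,0,0],[-0.2,0,0,-1,0,0,0],[-0.2,0,0,-1,0,0,0],[-0.2,0,0,-1,0,0,0],[-0.2,0,0,-1,0,0,0]]'
python3 -m handwheel '[[-0.2,1,0,0,0,0,0],[-0.2,1,0,0,0,0,0],[-0.2,0,0,0,0,0,0]]'
python3 - <<'E'
from h import *
S=snapshot("scene");T=snapshot("top")
s=snapshot("wrist")
a=cv2.resize(s["color"],(500,375));b=cv2.resize(S["color"][175:300,250:350],(300,375))
cv2.imwrite("pics/p2.png",np.hstack([a,b])[:,:,::-1]);print(get_obs()["tool_pos"])
E
```

```text
clock: 15.42
tool_pos: [0.5549, -0.0179, 0.3293]
orientation: [180.0, -0.0, -98.0]
force: [-0.6, -0.4, -0.4]
opening: 0.0349
gripper_force: 0.0
clock: 16.05
tool_pos: [0.5547, -0.0181, 0.4438]
orientation: [-179.9, 0.0, -98.0]
force: [-0.7, 0.8, 0.0]
opening: 0.0349
gripper_force: 0.0
clock: 16.42
tool_pos: [0.5476, -0.0687, 0.443]
orientation: [-179.9, 0.0, -98.1]
force: [-0.2, 0.2, 0.1]
opening: 0.0349
gripper_force: 0.0
[ 0.54794722 -0.06730119  0.44240347]
```

View pics/p2.png

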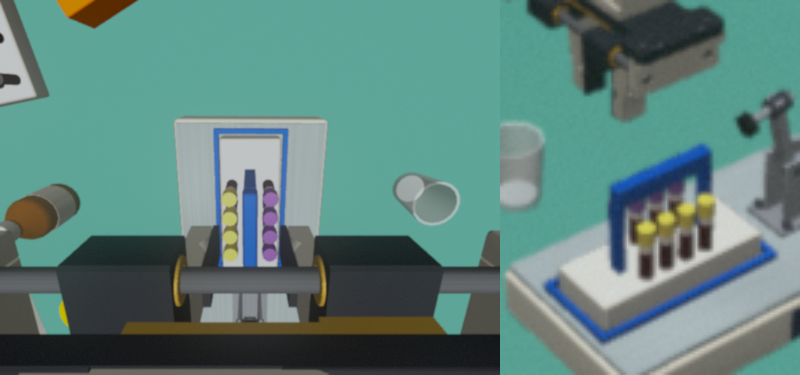

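The carrier sits flat inside the lip (wrist view around (250,200), even margins) with the clamp open. Next I go above the handle.

```bash
python3 -m handwheel '[[1,-1,0,0,0,0,0],[1,-1,0,0,0,0,0],[1,-1,0,0,0,0,0],[1,-1,0,0,0,0,0],[1,-1,0,0,0,0,0]]' >/dev/null;  python3 -m handwheel '[[1,-1,0,0,0,0,0],[1,-0.5,0,0,0,0,0],[1,0,0,0,0,0,0]]'
python3 - <<'E'
from h import *
o=get_obs();p=o["tool_pos"];s=snapshot("wrist");T=snapshot("top");S=snapshot("scene");cv2.imwrite("pics/w5.png",s["color"][:,:,::-1])
yw=np.radians(o["orientation"][2]);x=np.array([np.cos(yw),np.sin(yw)]);y=np.array([x[1],-x[0]])
m,q=blob(s,(0,0,640,480),*RED);r=cv2.minAreaRect(q);print(len(q),r,cv2.boundingRect(q))
for z in(.17,.2,.23):
  print(z,wtool(s,r[0],p[2]-z))
g=np.array([.5817,.1766]);d=g-p[:2];print(p,"grip tool",d@x,d@y)
E
```

```text
clock: 17.58
tool_pos: [0.5704, 0.0943, 0.4418]
orientation: [180.0, -0.0, -97.9]
force: [0.5, -0.3, -0.8]
opening: 0.0875
gripper_force: 0.0
1081 ((318.0, 394.0), (34.0, 32.0), 90.0) (302, 377, 33, 35)
0.17 [-0.12619134 -0.00051059  0.2717757 ]
0.2 [-0.10133552 -0.00037963  0.2417757 ]
0.23 [-0.0764797  -0.00024868  0.2117757 ]
[0.57044505 0.09426574 0.4417757 ] grip tool -0.08309985157644746 0.00013872076342139454
```

View pics/w5.png

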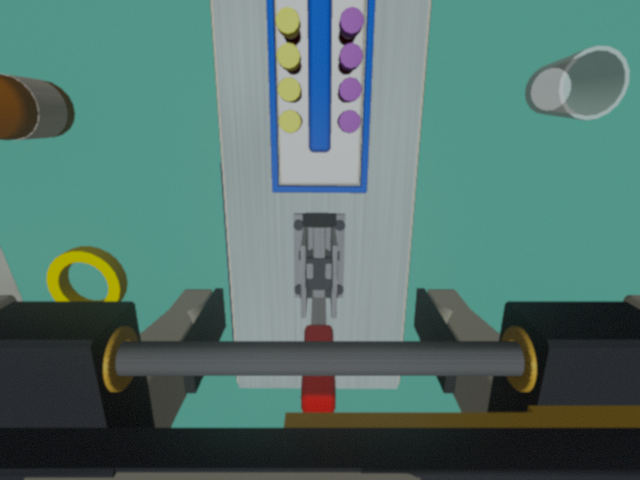

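The red handle is centred between the fingers (u≈318, its end at v≈400).

```bash
python3 -m handwheel '[[1,-1,0,0,0,0,0],[1,-1,0,0,0,0,0],[1,-1,0,0,0,0,0],[1,-0.25,0,0.5,0,0,0],[1,0,0,1,0,0,0]]' >/dev/null;  python3 -m handwheel '[[1,0,0,1,0,0,0],[1,0,0,0.65,0,0,0],[1,0,0,0,0,0,0]]'
python3 -m handwheel '[[-1,0,0,0,0,0,0],[-1,0,0,0,0,0,0],[-1,0,0,0,0,0,0],[-1,0,0,0,0,0,0],[-1,0,0,0,0,0,0]]' ; python3 -m handwheel '[[-1,0,0,0,0,0,0],[-1,0,0,0,0,0,0],[-1,0,0,0,0,0,0],[-1,0,0,0,0,0,0]]'
```

```text
clock: 18.73
tool_pos: [0.5814, 0.1739, 0.3617]
orientation: [179.9, -0.1, -98.0]
force: [-0.1, -0.2, 1.4]
opening: 0.0875
gripper_force: 0.0
clock: 19.35
tool_pos: [0.5817, 0.1738, 0.3633]
orientation: [-180.0, 0.0, -98.0]
force: [0.0, 0.2, -0.4]
opening: 0.043
gripper_force: 0.0
clock: 19.85
tool_pos: [0.5821, 0.1738, 0.3632]
orientation: [-180.0, 0.0, -98.0]
force: [5.4, -2.0, -2.1]
opening: 0.0219
gripper_force: 30.0
```

```bash
python3 -c "
import numpy as np
a=np.arange(0,1.301,.1)+.150;r=.0951
X=r*np.sin(a);Z=r*np.cos(a)
for i in range(13):print(round((i+1)*.1,1),round(-(X[i+1]-X[i])/.025,2),round(-(Z[i+1]-Z[i])/.025,2))"
```

```text
0.1 -0.37 0.08
0.2 -0.36 0.11
0.3 -0.35 0.15
0.4 -0.33 0.18
0.5 -0.31 0.21
0.6 -0.29 0.24
0.7 -0.26 0.27
0.8 -0.24 0.3
0.9 -0.21 0.32
1.0 -0.17 0.34
1.1 -0.14 0.35
1.2 -0.1 0.37
1.3 -0.06 0.37
```

```bash
python3 -m handwheel '[[-1,-0.37,0,0.08,0,0,0],[-1,-0.36,0,0.11,0,0,0],[-1,-0.35,0,0.15,0,0,0]]'; python3 -m handwheel '[[-1,-0.33,0,0.18,0,0,0],[-1,-0.31,0,0.21,0,0,0],[-1,-0.29,0,0.24,0,0,0],[-1,0,0,0,0,0,0]]'
```

```text
clock: 20.23
tool_pos: [0.5859, 0.1999, 0.3556]
orientation: [-179.9, -0.1, -98.0]
force: [3.8, -5.3, 3.7]
opening: 0.0218
gripper_force: 30.0
clock: 20.72
tool_pos: [0.5893, 0.2243, 0.3396]
orientation: [-179.9, 0.1, -97.9]
force: [6.5, 1.6, 2.2]
opening: 0.022
gripper_force: 30.0
```

Forces are low, so I continue.

```bash
python3 -m handwheel '[[-1,-0.26,0,0.27,0,0,0],[-1,-0.24,0,0.3,0,0,0],[-1,-0.21,0,0.32,0,0,0]]'; python3 -m handwheel '[[-1,-0.17,0,0.34,0,0,0],[-1,-0.14,0,0.35,0,0,0],[-1,0,0,0,0,0,0]]';  python3 -m handwheel '[[-1,-0.1,0,0.37,0,0,0],[-1,-0.06,0,0.37,0,0,0],[-1,0,0,0,0,0,0]]'
```

```text
clock: 21.1
tool_pos: [0.5918, 0.242, 0.3182]
orientation: [-179.8, 0.2, -97.9]
force: [2.9, 3.2, 6.3]
opening: 0.0222
gripper_force: 30.0
clock: 21.48
tool_pos: [0.593, 0.2504, 0.3007]
orientation: [-179.8, 0.2, -97.9]
force: [3.1, 4.9, 4.6]
opening: 0.0218
gripper_force: 30.0
clock: 21.85
tool_pos: [0.5936, 0.2552, 0.2819]
orientation: [-179.8, 0.3, -97.9]
force: [3.8, 9.4, 2.3]
opening: 0.0214
gripper_force: 30.0
```

```bash
python3 -m handwheel '[[-1,0.03,0,0.1,0,0,0],[-1,0,0,0,0,0,0]]'; python3 -m handwheel '[[-1,0.03,0,0.08,0,0,0],[-1,0,0,0,0,0,0]]'
```

```text
clock: 22.1
tool_pos: [0.5935, 0.2551, 0.28]
orientation: [-179.8, 0.4, -97.9]
force: [2.6, 12.4, 3.0]
opening: 0.0218
gripper_force: 30.0
clock: 22.35
tool_pos: [0.5935, 0.255, 0.2782]
orientation: [-179.7, 0.5, -97.9]
force: [1.5, 15.6, 3.0]
opening: 0.0219
gripper_force: 30.0
```

```bash
python3 -m handwheel '[[-1,0.08,0,0.08,0,0,0],[-1,0,0,0,0,0,0]]'; python3 -m handwheel '[[0,0,0,0,0,0,0],[0,0,0,0,0,0,0],[0,0,0,0,0,0,0],[0,0,0,0,0,0,0]]'
python3 -m handwheel '[[0,0,0,-1,0,0,0],[0,0,0,-1,0,0,0],[0,0,0,-1,0,0,0],[0,0,0,-1,0,0,0],[0,0,0,-1,0,0,0]]' >/dev/null
python3 -m handwheel '[[0,-1,0,0,0,0,0],[0,-1,0,0,0,0,0],[0,-1,0,0,0,0,0],[0,-1,0,0,0,0,0],[0,0,0,0,0,0,0]]'
python3 - <<'E'
from h import *
S=snapshot("scene");T=snapshot("top")
a=cv2.resize(S["color"][170:300,250:420],(400,306),interpolation=2);b=cv2.resize(T["color"][180:290,200:380],(400,306),interpolation=2)
cv2.imwrite("pics/c2.png",np.hstack([a,b])[:,:,::-1])
q=blob(S,(340,180,420,270),*RED)[1];print(cv2.minAreaRect(q),len(q))
E
```

```text
clock: 22.6
tool_pos: [0.5933, 0.2544, 0.2765]
orientation: [-179.7, 0.6, -97.9]
force: [1.1, 21.2, 2.6]
opening: 0.022
gripper_force: 30.0
clock: 23.1
tool_pos: [0.5922, 0.2489, 0.2741]
orientation: [180.0, -0.0, -98.0]
force: [-0.6, 0.5, -0.4]
opening: 0.0439
gripper_force: 0.0
clock: 24.35
tool_pos: [0.6062, 0.3511, 0.3979]
orientation: [179.9, -0.1, -97.9]
force: [-1.0, -0.7, -1.6]
opening: 0.0443
gripper_force: 0.0
((379.75, 212.74998474121094), (7.202939987182617, 20.751327514648438), 59.03623962402344) 139
```

View pics/c2.png

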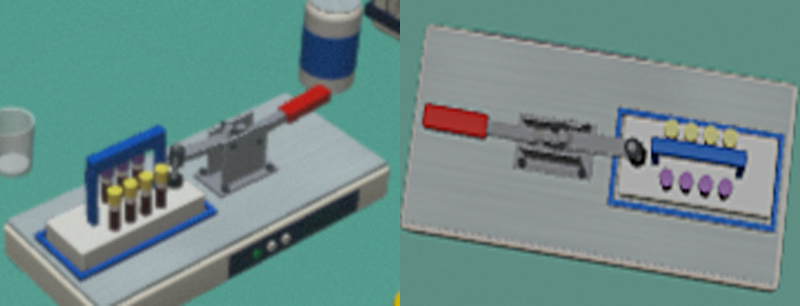

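The handle is down and the pad is on the deck, with the carrier still seated. I'll compare the handle's angle with the projections for 0.95 (sprung back) and 1.30 (locked).

Run:
```python
from h import *
S=snapshot("scene");q=blob(S,(340,180,420,270),*RED)[1]
r=cv2.fitLine(q,cv2.DIST_L2,0,.01,.01).ravel();print("meas",q[:,0].mean(0),np.degrees(np.arctan2(r[1],r[0])))
def pr(X):
    c=S["R"]@X+S["t"];return np.array([S["fx"]*c[0]/c[2]+S["cx"],S["fy"]*c[1]/c[2]+S["cy"]])
for v in(.95,1.1,1.2,1.3):
    a=.18+v;f=lambda L:np.array([.5794+.137*L*np.sin(a),.1598+.9905*L*np.sin(a),.11+L*np.cos(a)])
    d=pr(f(.12))-pr(f(.05));print(v,pr(f(.085)),np.degrees(np.arctan2(d[1],d[0])))
```

```text
meas [379.53284672 212.67153285] -28.949564
0.95 [376.90248316 206.41993074] -43.428325215938116
1.1 [377.76685432 209.41171867] -37.87120687891977
1.2 [378.06251648 211.60585228] -33.88493717758537
1.3 [378.13310291 213.93372444] -29.595022344104677
```

The measured angle of -28.9° matches the locked stop at 1.30 (-29.6°), so I hand in.

```bash
python3 -c "
from plant import *
print(close_job())"
```

```text
the job is handed in; nothing more can be done
None
```

The carrier stands flat in the bay with the clamp locked: the handle measures at its 1.30 rad stop and the pad is on the deck. I handed the job in with the robot clear; the reply gave no verdict, and I did not measure the pad's pressing force.

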